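Clamp a glass vial with a butterfly knob

ROBOT

A 6-joint arm with a two-finger parallel gripper is mounted at the origin on a cart in front of the work surface, level with it; the furniture and walls round the work are solid. World frame = base frame: x ahead of the robot, y to its left, z up, the work surface at z = 0. Lengths are in m, angles in rad, forces in N, time in s.
With the tool pointing down it reaches from about 0.225 to 0.875 m from the base axis. Payload 3.4 kg.
Tool frame: the origin (TCP) lies at the very end of the fingers, on their centre line; the grasp point (between the pads) lies 19 mm behind it (grasp_offset is the distance from the TCP to the grasp point, in m); y points along the fingers, z is the direction in which the jaws open and shut, and the axes are right-handed (so a half turn about y gives the same grasp; the last joint's range is limited). The gripper opens to 85 mm and grips with 20 to 120 N. Pads are 22 mm wide; open, the fingers measure 114 mm over their backs; the gripper's body (76 mm by 85 mm) begins 54 mm behind the grasp point. The pads swing forward as they close: fully open they stand 13 mm farther back than shut.
Start: joints at [-0.121, 0.276, 1.505, -0, 1.361, -0.121], TCP at [0.575, -0, 0.231] pointing down, gripper open.
Joint ranges: [-2.89, 2.89], [-0.75, 2.08], [0.22, 2.7], [-1.18, 4.32], [0.11, 2.71], [-2.7, 2.7]. Speed limits (rad/s): [2.57, 2.57, 3.14, 3.14, 3.14, 3.14].

INTERFACE

Orientations are given as a unit quaternion [w, x, y, z].
In Python, from rig import get_state, get_image, sign_off, grasp_offset gives the robot as it stands.
- The arm moves only by the shell command python3 -m jog 'ROWS' [FORCE]. ROWS is JSON, one flat list of numbers, 7 for each row, row after row: the closure in counts, from 0 (fully open) to 255 (shut), then the shift along the tool's x, y, z in cm, then the turn, a rotation vector about the tool's x, y, z in units of 8 degrees (1.0 is 8 degrees). In form: [jaw, tx, ty, tz, rx, ry, rz, jaw, tx, ty, tz, rx, ry, rz, ...]. A call has 1 to 12 rows; each row is the pose to reach, as a shift and turn from the pose commanded when the call began, along the tool's axes at that moment; what a row does not reach only later rows make up. A row lasts 1/8 s, in which the tool goes at most 62.5 mm and 10.7 degrees, less where a joint would pass 70% of its speed; a pose out of reach is approached as far as the arm can. A call with a gripper value outside its range is refused whole. The fingers move at their own pace and stop on an object; FORCE is the grip in N (left out, the last holds). Time passes only in rows, so rows that repeat a pose let the fingers close. It gives the time, the measured TCP pose, the force and the opening at its end, in the units of the state.
- get_state(): the state, without advancing time (a new reading comes with each control period).
- get_image(name): name is "scene" or "side" or "wrist"; returns a dict with "color" (384x512x3 uint8, blue, green, red), "mtx" (3x3 intrinsics, pixels), "R" (3x3) and "t" (3): a world point X has camera coordinates R X + t; the wrist camera has in their place "tool_from_camera" (4x4, takes a point from camera to tool coordinates, whose origin is the TCP and whose axes are the tool frame's). Camera axes: x right, y down, z forward; pixel columns grow to the right and rows downward; lengths in m; the calibration is good to about 2 mm. The wrist camera is an equidistant fisheye: a pixel r from the principal point sees the ray r / f radians off the axis. A picture is of the moment at which its call begins: read the wrist's pose just before it. There is no depth.
- sign_off(): hands the job in, once; it reports no verdict.
The state is a dict: "clock": time; "qpos": joint angles; "qd": joint speeds; "effort": joint torques, N m; "position": TCP position; "ee_rot": TCP orientation; "contact_force": force on the tool from outside, world axes, zero at the start; "moment": the same for the moment, N m; "width": finger opening in m.
Only numpy, scipy, OpenCV 4.12 (cv2) and the standard library are available. Lean on these libraries where they do the work, as an engineer would, in place of code of your own. Each camera call takes 0.05 s, during which the arm holds its last target.

TASK

Stand the glass vial upright in the slot of the bench clamp, between the V-shaped rest and the jaw, then turn the butterfly knob clockwise until the jaw has taken up its play and holds the vial firmly but gently: the glass must not be squeezed hard. Do not push against the upright plate beside the knob, leave the other things where they are, and let go of the vial and the knob at the end.

Things in the scene. Friction and masses are not known exactly. Their poses are not given: they have to be found in the camera images.
- vial_center (a point): centre of the loose glass vial with a black screw cap, standing on the worktop: 51 mm tall, 23.5 mm in diameter (the cap, its top 7 mm, 20 mm), 22 g; the point lies on its axis half-way up, z is its axis
- slot (a point): centre of the vial's place in the fixed bench clamp, on the slot's floor, 12 mm above the worktop. Axes are the clamp's: z up, +y towards the dark V-shaped rest, -y towards the rubber jaw pad and the knob, +x towards the upright plate's side. Rest and pad stand 20 mm above the slot's floor; the pad is 30 mm wide. A vial stood upright here clears both by 2 mm or more
- knob_grip (a point): point on the upright axis of the black butterfly knob, mid-height of its wings, 85 mm from the slot along -y, 51 mm above the worktop. The two wings form one upright flat bar through the axis: 50 mm tip to tip along this point's y, 9 mm thick along its x, 8 mm below to 8 mm above the point, above a 20 mm wide hub; pinch it across the middle. The tips pass the upright plate by 5 mm
- knob (a joint): knob angle, 0 (jaw fully back, wings parallel to the upright plate) to 3.2 rad, growing clockwise seen from above. Friction 0.13 N m while turning, less is felt when stopped; stays where left. Once the vial is pressed into the rest, the jaw force grows by 25 to 30 N per rad and the torque by 0.006 N m per newton. Held firmly: over 5 N; squeezed hard: over 18 N (0.2 to 0.6 rad past contact)
- jaw: the steel jaw slide with the sprung rubber pad at its end, between knob and slot; moved only by the knob, towards the rest, 6 mm per rad. The pad's face is 18 mm from the slot's centre (on the -y side) at knob 0. Origin: the clamp's origin at knob 0, moving along +y
- vial: the same glass vial; this origin is the centre of its underside
- mount_plate: fixed upright aluminium plate of the clamp, 6 mm thick, 80 mm long, its top 66 mm above the worktop (7 mm above the wings); its face towards the knob is 30 mm from the knob's axis on the clamp's +x side and reaches 40 mm either way along y. Not to be pushed with more than 8 N. Origin: the clamp's origin
- dropper_bottle: amber dropper bottle, 33 mm in diameter, 97 mm tall, standing behind the clamp; leave it; origin at its underside
- specimen_cup: clear specimen cup, 53 mm in diameter, 72 mm tall, standing behind the clamp; leave it; origin at its underside
- petri_dish: petri dish with two fragments, 86 mm in diameter, 13 mm tall, on the robot's side of the clamp; leave it; origin at its underside
- clamp: the fixed aluminium clamp; origin on the worktop under the slot, same axes; its plate spans y -135 to +45 mm, x -34 to +42 mm. The V rest was set by hand: a vial pressed into it has its axis at x = 0 and y between +2 and +8 mm, different each time and not measured, so the knob angle at which the vial is gripped must be felt. A loose vial slides to the rest with almost no force
Things that resemble listed ones, but are neither listed nor needed, are in the scene too. What is shaped like the vial but pink is not meant.

How it is judged:
On the way, in this order (a step that is already met when the one before it is completed fails the run):
1. the vial stands upright on the slot's floor, not yet gripped by the jaw (horizontal distance between vial_center and slot below 0.012 m and z of vial_center in the frame of slot below 0.029 m and angle between vial_center's own z axis and vertical below 0.15 rad and contact force between the fingers and vial below 0.05 N and contact force between jaw and vial below 2 N), for 0.2 s.
2. the jaw, closed by the knob, presses the vial with 5 N or more (contact force between jaw and vial above 5 N and value of joint knob above 1 rad), for 0.2 s.
At the end, for the whole second after the job is handed in: The vial stands in the clamp's slot (within 12 mm of its centre, on its floor, within 0.15 rad of upright), at rest, and the jaw presses it with more than 5 N (contact force between jaw and vial above 5 N and horizontal distance between vial_center and slot below 0.012 m and z of vial_center in the frame of slot below 0.029 m and angle between vial_center's own z axis and vertical below 0.15 rad and linear speed of vial below 0.02 m/s); the robot touches nothing.
It fails at once if the jaw squeezes the vial with more than 18 N (contact force between jaw and vial above 18 N).
It fails at once if the upright plate beside the knob is pushed with more than 8 N (contact force between anything else and mount_plate above 8 N).
It fails at once if a bystander (dropper bottle, specimen cup or petri dish) is moved more than 20 mm (distance of any of dropper_bottle, specimen_cup, petri_dish from where it was at the start of the episode above 0.02 m).
It also fails if it takes over 72 s, if anything falls off the work surface, if the arm or the gripper's body presses on something with over 40 N, if the wrist force passes 120 N, or if a joint passes its speed limit or range.

## Working session

There is one attempt and no reset: what is moved stays moved. The work goes in short steps, Python scripts to look and compute and a shell command to move; the robot and the scene stay as the last step left them, time stands still between calls to the robot, and variables do not carry over. Pictures are saved under pics/ and viewed, and the job is handed in when it is done.

```bash
ls; mkdir -p pics; python3 - <<'E'
from rig import *
import cv2,json
s=get_state();print(s);print(grasp_offset)
for n in("scene","side","wrist"):
    d=get_image(n);cv2.imwrite(f"pics/{n}0.png",d["color"]);print({k:v for k,v in d.items() if k!="color"})
E
```

```text
pics
{'clock': 0.0, 'qpos': array([-1.20986709e-01,  2.76616531e-01,  1.50611424e+00, -1.23058729e-05,
        1.36070436e+00, -1.21007975e-01]), 'qd': array([ 0.00067415,  0.00055376, -0.0017069 ,  0.00175977, -0.00166078,
        0.00156465]), 'effort': array([ 6.20495921e-04, -4.16768074e+01, -2.45808578e+01, -1.52056768e-04,
        1.11346930e-02,  1.69860516e-05]), 'position': array([5.74480783e-01, 6.09606332e-05, 2.30434959e-01]), 'ee_rot': array([ 0.49960074, -0.50041075,  0.50050405, -0.4994836 ]), 'contact_force': array([-0.23375291, -0.1425842 ,  0.68081036]), 'moment': array([-0.01005762, -0.01009349,  0.00632802]), 'width': 0.08547317391470084}
0.0187
{'mtx': array([[384.5778942 ,   0.        , 251.89065672],
       [  0.        , 384.5778942 , 188.16650219],
       [  0.        ,   0.        ,   1.        ]]), 'R': array([[-0.4531272 , -0.89132783,  0.01450684],
       [-0.38530282,  0.18115096, -0.90483483],
       [ 0.80387654, -0.41559479, -0.42551555]]), 't': array([0.48257945, 0.20265862, 0.59725788])}
{'mtx': array([[475.76501889,   0.        , 258.45921879],
       [  0.        , 475.76501889, 192.94774348],
       [  0.        ,   0.        ,   1.        ]]), 'R': array([[ 0.90433804, -0.4268109 ,  0.00227367],
       [-0.26742836, -0.57076982, -0.77634006],
       [ 0.33264814,  0.7014658 , -0.6303102 ]]), 't': array([-0.34120971,  0.33986512,  0.89366026])}
{'mtx': array([[297.31863964,   0.        , 255.35915128],
       [  0.        , 297.31863964, 189.06463269],
       [  0.        ,   0.        ,   1.        ]]), 'tool_from_camera': array([[ 7.70113027e-04,  9.54192048e-01,  2.99193821e-01,
        -7.67187994e-02],
       [-2.56587003e-04, -2.99193711e-01,  9.54192359e-01,
        -1.44251980e-01],
       [ 9.99999671e-01, -8.11605212e-04,  1.44203031e-05,
         1.79274377e-04],
       [ 0.00000000e+00,  0.00000000e+00,  0.00000000e+00,
         1.00000000e+00]])}
```

View pics/scene0.png

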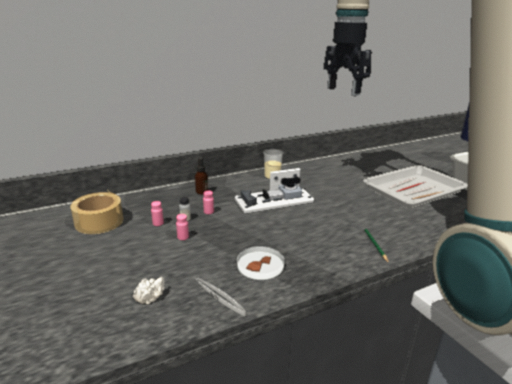

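View pics/side0.png

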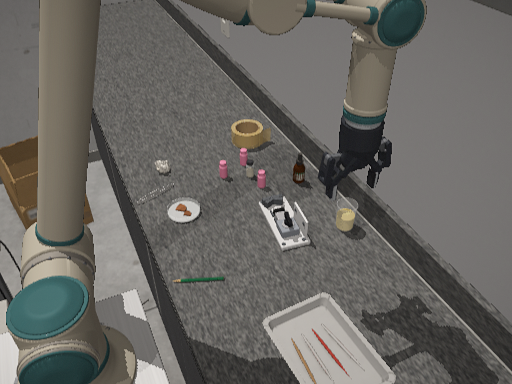

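View pics/wrist0.png

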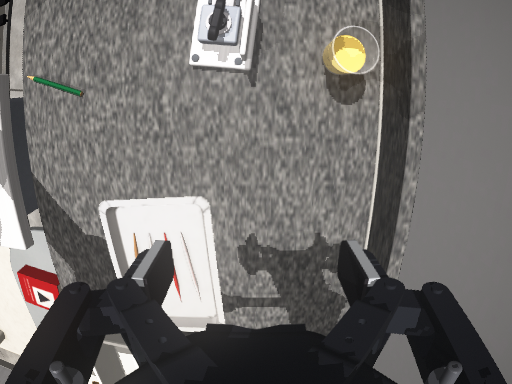

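The glass vial with a black cap is at scene (185,209) and side (250,168), with three pink look-alikes around it. The clamp is at scene (275,195) and side (285,222), and the plate is on its far side. Next I'll triangulate rough positions and look at enlargements.

```bash
cat > h.py <<'E'
import numpy as np, cv2
from rig import *
from scipy.spatial.transform import Rotation as Ro
def RT(s): 
    q=s["ee_rot"]; return Ro.from_quat([q[1],q[2],q[3],q[0]]).as_matrix()
def ray(d,u,v,s=None):
    K=d["mtx"]; p=np.array([(u-K[0,2])/K[0,0],(v-K[1,2])/K[1,1]])
    if "R" in d:
        r=np.r_[p,1]; r/=np.linalg.norm(r); return -d["R"].T@d["t"], d["R"].T@r
    th=np.linalg.norm(p); r=np.r_[np.sin(th)*p/max(th,1e-9),np.cos(th)]
    T=d["tool_from_camera"];R=RT(s)
    return R@T[:3,3]+s["position"], R@T[:3,:3]@r
def plane(d,u,v,z,s=None):
    o,r=ray(d,u,v,s); return o+r*(z-o[2])/r[2]
def tri(rays):
    A=np.zeros((3,3));b=np.zeros(3)
    for o,r in rays:
        P=np.eye(3)-np.outer(r,r);A+=P;b+=P@o
    x=np.linalg.solve(A,b); return x,[np.linalg.norm((np.eye(3)-np.outer(r,r))@(x-o)) for o,r in rays]
def crop(n,img,x0,y0,x1,y1,f):
    cv2.imwrite(f"pics/{n}.png",cv2.resize(img[y0:y1,x0:x1],None,fx=f,fy=f,interpolation=cv2.INTER_CUBIC))
E
python3 - <<'E'
from h import *
s=get_state();print(RT(s).round(3))
a=get_image("scene");b=get_image("side")
crop("sc1",a["color"],140,145,320,285,4);crop("si1",b["color"],150,130,370,260,3.6)
for n,p,q in(("vialcap",(185,200),(250,161)),("pinkA",(157,204),(243,151)),("pinkB",(209,194),(262,171)),("pinkC",(182,216),(223,163))):
    print(n,tri([ray(a,*p),ray(b,*q)]))
E
```

```text
[[-0.    -0.001  1.   ]
 [-1.     0.    -0.   ]
 [-0.    -1.    -0.001]]
vialcap (array([0.55175872, 0.42737974, 0.04766572]), [np.float64(0.0019059226043427276), np.float64(0.0019059226043427742)])
pinkA (array([0.55697821, 0.48664069, 0.04649312]), [np.float64(0.0003098637969101712), np.float64(0.0003098637969102976)])
pinkB (array([0.56075085, 0.36864271, 0.04734725]), [np.float64(0.003296894843113738), np.float64(0.003296894843113752)])
pinkC (array([0.48148918, 0.45494022, 0.04730848]), [np.float64(0.0007897833396984135), np.float64(0.0007897833396984891)])
```

View pics/sc1.png

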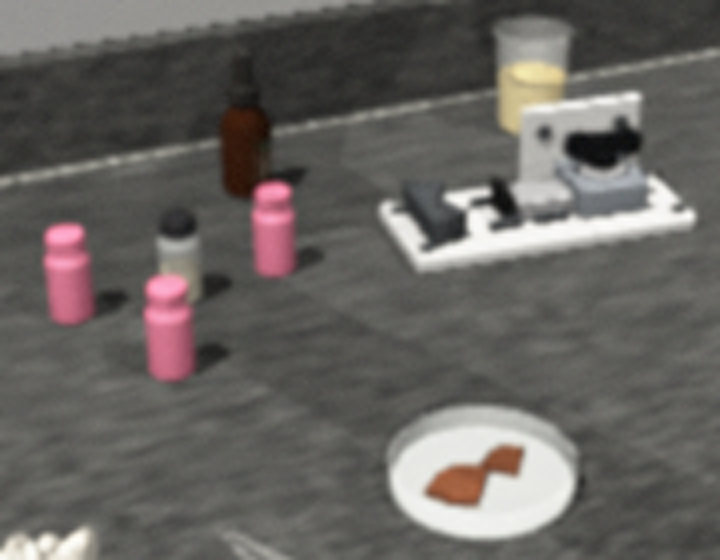

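View pics/si1.png

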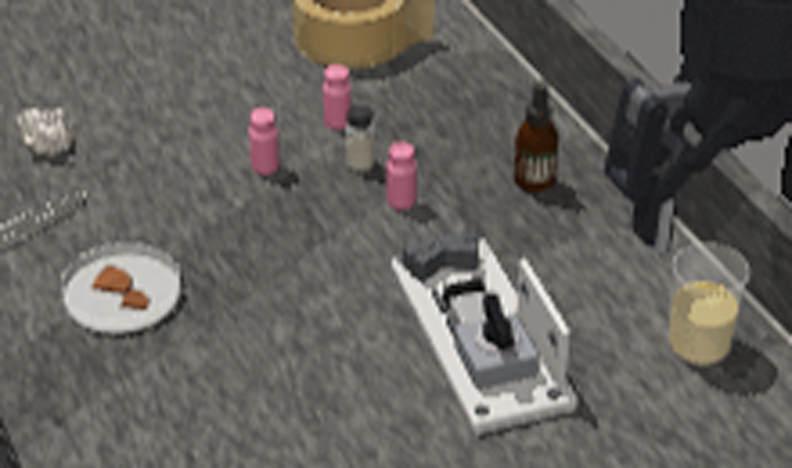

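```bash
python3 -m jog '[0,-6,0,0,0,0,0, 0,-12,0,0,0,0,0, 0,-18,0,-1,0,0,0, 0,-24,0,-2,0,0,0, 0,-28,0,-2,0,0,0, 0,-28,0,-2,0,0,0, 0,-28,0,-2,0,0,0]' 30; python3 - <<'E'
from h import *
s=get_state();print(s["position"],s["clock"],s["qd"].round(3))
d=get_image("wrist")
np.save("w1.npy",dict(d=d,s=s),allow_pickle=True)
cv2.imwrite("pics/w1.png",d["color"])
E
```

```text
clock: 1.12
position: [0.5549, 0.2795, 0.231]
ee_rot: [-0.5, 0.5, -0.5, 0.5]
contact_force: [0.4, -1.0, -0.3]
width: 0.0853
[0.5548848  0.27953083 0.23099572] 1.125 [-0.024 -0.008  0.003  0.001 -0.001  0.001]
```

View pics/w1.png

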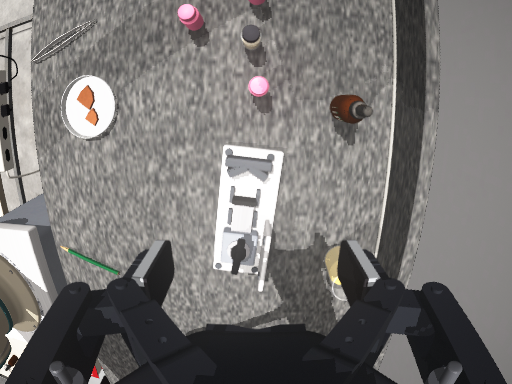

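```bash
python3 - <<'E'
from h import *
o=np.load("w1.npy",allow_pickle=True).item();d=o["d"]
crop("w1c",d["color"],195,135,305,295,3.7);crop("w1v",d["color"],170,0,300,110,5)
E
```

```text
(no output)
```

View pics/w1c.png

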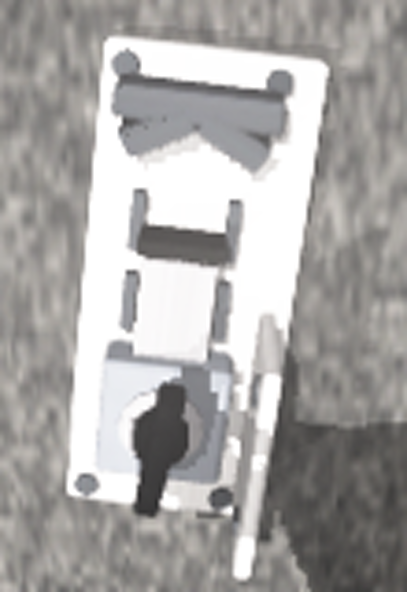

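View pics/w1v.png

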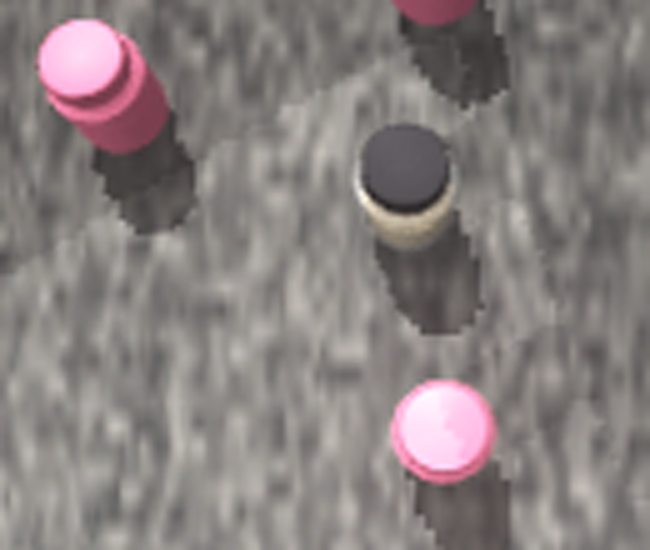

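The base corners are at crop (105,40), (327,62) and (68,495). The cap top is centred near (251,33.6). I'll fit the clamp pose from the corners and hold it against the known dimensions.

```bash
python3 - <<'E'
from h import *
o=np.load("w1.npy",allow_pickle=True).item();d=o["d"];s=o["s"]
g=lambda p:(195+(p[0]+.5)/3.7-.5,135+(p[1]+.5)/3.7-.5)
W=np.array([plane(d,*g(p),0.012,s)[:2] for p in((105,40),(327,62),(68,495))])
M=np.array([[-.034,.045],[.042,.045],[-.034,-.135]])
print(W, np.linalg.norm(W[0]-W[1]),np.linalg.norm(W[0]-W[2]))
c=W.mean(0);m=M.mean(0);H=(M-m).T@(W-c);U,S,V=np.linalg.svd(H);R=(U@V).T
t=c-R@m;print("clamp",t,np.degrees(np.arctan2(R[1,0],R[0,0])),(W-(M@R.T+t))*1e3)
im=d["color"];hsv=cv2.cvtColor(im,cv2.COLOR_BGR2HSV)
cap=cv2.inRange(im[15:50,235:270],(45,45,45),(85,80,80));n,l,st,ce=cv2.connectedComponentsWithStats(cap);i=1+st[1:,4].argmax();u,v=ce[i]+[235,15];print(u,v,st[i])
print("vial",plane(d,u,v,.051,s))
print("vial eye",plane(d,170+405/5,168/5,.051,s))
for n,p in(("B",(442,430)),("C",(80,57))): print(n,plane(d,170+p[0]/5,p[1]/5,.051,s))
k=R@[0,-.085]+t;print("knob pred",k,"seen",plane(d,*g((163,430)),.059,s), plane(d,*g((170,385)),.059,s),plane(d,*g((148,512)),.059,s))
E
```

```text
[[0.5149849  0.2986919 ]
 [0.58932653 0.29110994]
 [0.49367092 0.12178676]] 0.07472726343825604 0.17818450067397626
clamp [0.54300438 0.251093  ] -6.642472024493866 [[ 0.5469869  -1.03193029]
 [-0.60121857  0.17729328]
 [ 0.05423168  0.85463701]]
265.05555555555554 16.916666666666668 [27  0  8  6 36]
vial [0.56546205 0.44760478 0.051     ]
vial eye [0.5504218  0.42821457 0.051     ]
B [0.55829724 0.36993818 0.051     ]
C [0.47935982 0.457755   0.051     ]
knob pred [0.53317213 0.16666358] seen [0.53473996 0.17833173 0.059     ] [0.53739107 0.19502413 0.059     ] [0.52877338 0.1457593  0.059     ]
```

```bash
python3 -m jog '[0,-5,0,0,0,0,0, 105,-10,2,-0.2,0,0,0, 105,-14.8,6,-0.4,0,0,0, 105,-14.8,11,-0.4,0,0,0, 105,-14.8,11,-0.4,0,0,0, 105,-14.8,11,-0.4,0,0,0]'; python3 - <<'E'
from h import *
s=get_state();print(s["position"],s["clock"],s["width"])
d=get_image("wrist")
np.save("w2.npy",dict(d=d,s=s),allow_pickle=True)
cv2.imwrite("pics/w2.png",d["color"])
E
```

```text
clock: 1.92
position: [0.5526, 0.4272, 0.1232]
ee_rot: [-0.5, 0.499, -0.5, 0.501]
contact_force: [-0.1, 0.0, 1.0]
width: 0.0502
[0.55260471 0.42721956 0.12315605] 1.925 0.05020308762329293
```

View pics/w2.png

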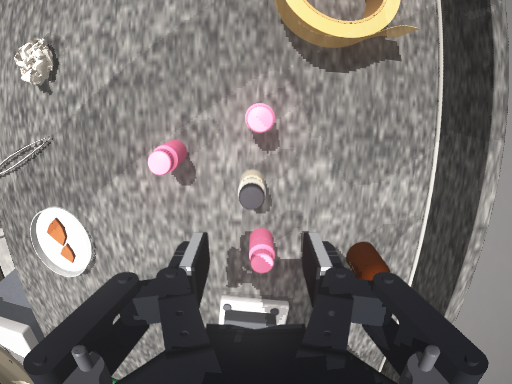

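The black cap is at (251,195), with the pink vials at (260,118), (160,160) and (262,260), clear of the fingers.

```bash
python3 - <<'E'
from h import *
o=np.load("w2.npy",allow_pickle=True).item();d=o["d"];s=o["s"]
im=d["color"];crop("w2v",im,220,160,290,230,8)
g=cv2.cvtColor(im,cv2.COLOR_BGR2GRAY)
print(plane(d,251.5,196,.051,s),plane(d,251.5,196,.051,s)-s["position"])
E
```

```text
[0.54998943 0.4305792  0.051     ] [-0.00261529  0.00335964 -0.07215605]
```

View pics/w2v.png

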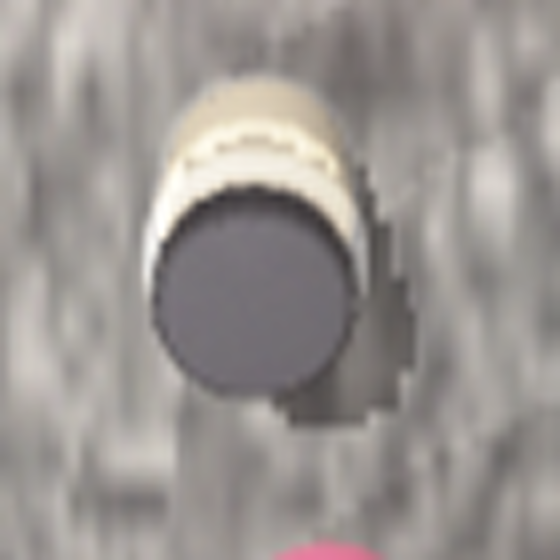

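```bash
python3 -m jog '[105,-0.1,4.5,-0.1,0,0,0, 105,-0.1,8,-0.1,0,0,0, 105,-0.1,9.8,-0.1,0,0,0, 105,-0.1,9.8,-0.1,0,0,0, 190,-0.1,9.8,-0.1,0,0,0, 190,-0.1,9.8,-0.1,0,0,0, 220,-0.1,9.8,-0.1,0,0,0, 220,-0.1,9.8,-0.1,0,0,0, 220,-0.1,9.8,-0.1,0,0,0]' 30
python3 - <<'E'
from h import *
s=get_state();print(s["position"],s["clock"],s["width"],s["contact_force"])
cv2.imwrite("pics/w3.png",get_image("wrist")["color"])
E
```

```text
clock: 3.1
position: [0.5513, 0.4298, 0.0254]
ee_rot: [0.501, -0.499, 0.5, -0.5]
contact_force: [0.0, -0.1, 6.9]
width: 0.0212
[0.55131794 0.4298145  0.02538216] 3.1 0.02123842717935687 [ 0.01737677 -0.13749409  6.88225739]
```

View pics/w3.png

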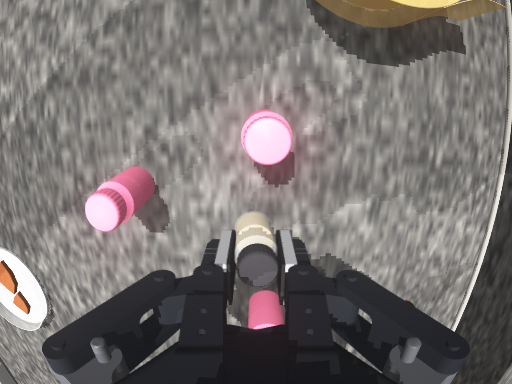

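```bash
python3 -m jog '[220,0,-3,0,0,0,0, 220,0,-8,0,0,0,0, 220,4,-12,0,0,0,0, 220,8,-14,0,0,0,0, 220,10,-14,0,0,0,0, 220,10,-14,0,0,0,0, 220,10,-14,0,0,0,0]' 30
python3 - <<'E'
from h import *
s=get_state();print(s["position"],s["clock"],s["width"],s["contact_force"])
d=get_image("wrist");b=get_image("side");a=get_image("scene")
np.save("w4.npy",dict(d=d,s=s,a=a,b=b),allow_pickle=True)
cv2.imwrite("pics/w4.png",d["color"])
crop("s4",b["color"],240,185,330,260,8);crop("a4",a["color"],220,155,330,225,7)
E
```

```text
clock: 4.03
position: [0.5495, 0.3298, 0.1618]
ee_rot: [-0.5, 0.501, -0.501, 0.499]
contact_force: [0.3, 0.5, 0.7]
width: 0.0212
[0.54947361 0.32977434 0.16183497] 4.025 0.021157588054898226 [0.30429183 0.53061687 0.70682933]
```

View pics/w4.png

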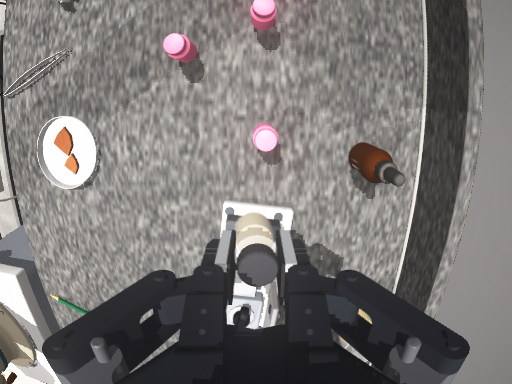

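View pics/s4.png

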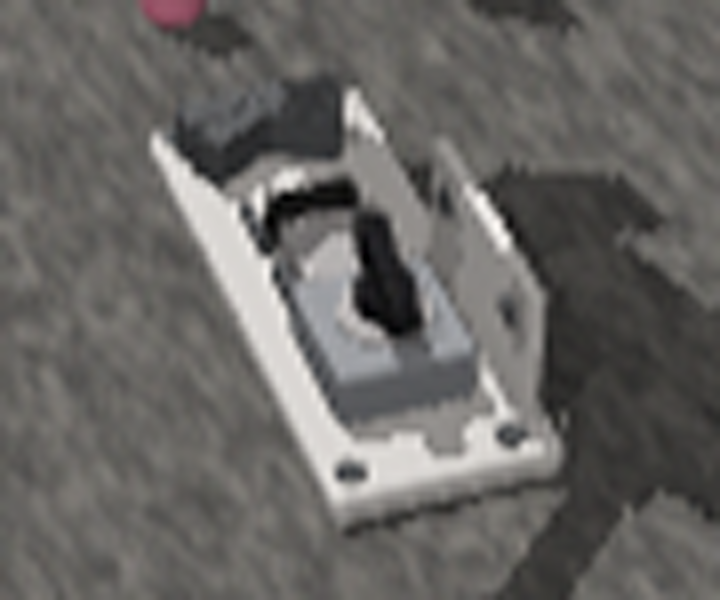

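View pics/a4.png

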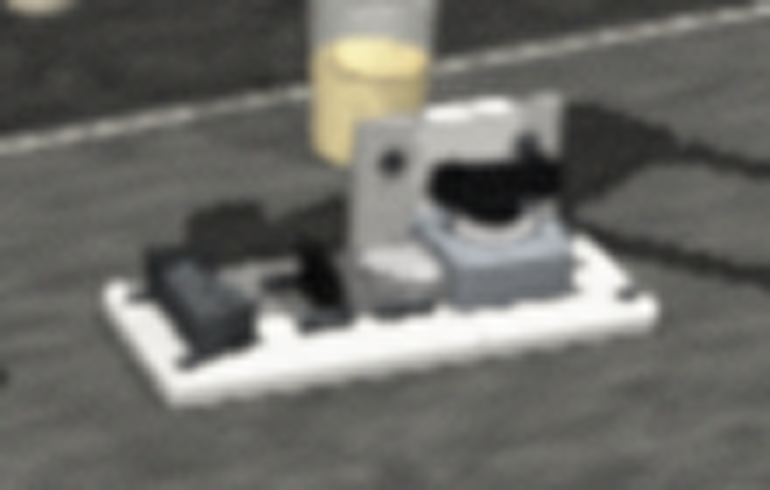

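```bash
python3 - <<'E'
from h import *
o=np.load("w1.npy",allow_pickle=True).item();d=o["d"];s=o["s"]
q=np.load("w4.npy",allow_pickle=True).item();a,b=q["a"],q["b"]
g=lambda x,y,f,p:(x+(p[0]+.5)/f-.5,y+(p[1]+.5)/f-.5)
w=lambda p:ray(d,*g(195,135,3.7,p),s)
S=lambda p:ray(b,*g(240,185,8,p)); A=lambda p:ray(a,*g(220,155,7,p))
pts={"NW":(w((105,40)),S((152,135)),A((175,380))),"NE":(w((327,62)),A((110,285))),"SW":(w((68,495)),S((343,508)),A((658,300))),
"knobC":(w((163,430)),S((388,275)),A((495,180))),"tipN":(w((172,385)),S((372,215)),A((435,175))),"tipS":(w((148,512)),S((408,325)),A((558,180)))}
for k,v in pts.items():
    x,r=tri(v);print(k,x.round(4),np.round(r,4))
E
```

```text
NW [0.5164 0.298  0.0115] [0.0016 0.0017 0.0002]
NE [0.5889 0.2897 0.0116] [0.0015 0.0015]
SW [0.4953 0.1198 0.0108] [0.0022 0.0018 0.0012]
knobC [0.5347 0.1683 0.0489] [0.0039 0.0015 0.0032]
tipN [0.5392 0.1893 0.054 ] [0.0032 0.0022 0.002 ]
tipS [0.5287 0.1422 0.0506] [0.0018 0.001  0.002 ]
```

```bash
python3 - <<'E'
from h import *
q=np.load("w4.npy",allow_pickle=True).item();d,s=q["d"],q["s"]
crop("w4v",d["color"],220,200,300,300,6)
for v in (264,266,268): print(plane(d,257,v,s["position"][2]+.0256,s)-s["position"])
E
```

```text
[0.00096816 0.00300534 0.0256    ]
[0.00097024 0.00189459 0.0256    ]
[0.00097236 0.00077437 0.0256    ]
```

View pics/w4v.png

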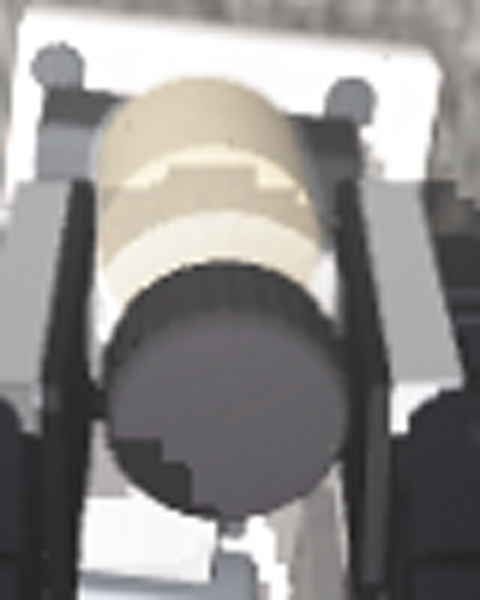

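```bash
python3 -m jog '[220,4,0,-0.3,0,0.4,0, 220,8.2,3,-0.7,0,0.84,0, 220,8.2,7,-0.7,0,0.84,0, 220,8.2,10,-0.7,0,0.84,0, 220,8.2,10.4,-0.7,0,0.84,0, 220,8.2,10.4,-0.7,0,0.84,0, 220,8.2,10.4,-0.7,0,0.84,0]' 30
python3 - <<'E'
from h import *
s=get_state();print(s["position"],s["clock"],s["width"],s["contact_force"],RT(s).round(3))
d=get_image("wrist");b=get_image("side");a=get_image("scene")
np.save("w5.npy",dict(d=d,s=s,a=a,b=b),allow_pickle=True)
cv2.imwrite("pics/w5.png",d["color"])
crop("s5",b["color"],240,160,330,260,6);crop("a5",a["color"],220,135,330,225,6)
x=s["position"]+[.001,.0015,0]
R=np.array([[.9932,.1167],[-.1167,.9932]])
print("vial in clamp mm",R.T@(x[:2]-[.5438,.25])*1e3)
E
```

```text
clock: 5.05
position: [0.5442, 0.2478, 0.0607]
ee_rot: [-0.471, 0.469, -0.528, 0.529]
contact_force: [0.3, -0.3, -0.5]
width: 0.021
[0.54417171 0.24775069 0.06069999] 5.05 0.021026208254553723 [ 0.32883059 -0.34536682 -0.51780107] [[-0.116  0.003  0.993]
 [-0.993  0.001 -0.116]
 [-0.001 -1.     0.003]]
vial in clamp mm [ 1.44982633 -0.58414121]
```

View pics/w5.png

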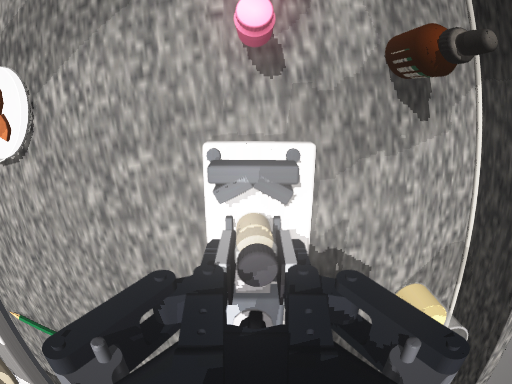

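View pics/s5.png

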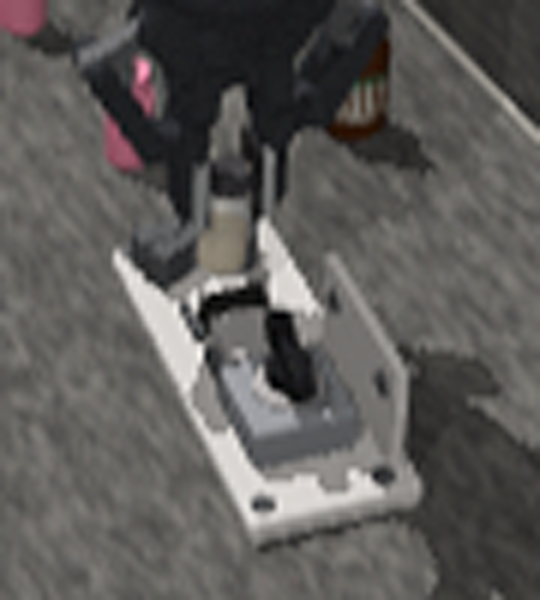

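View pics/a5.png

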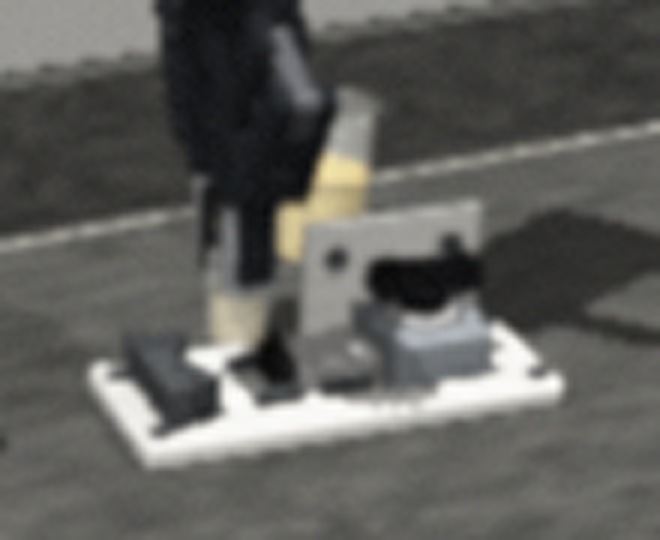

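```bash
python3 - <<'E'
from h import *
q=np.load("w5.npy",allow_pickle=True).item();d,s=q["d"],q["s"]
crop("w5c",d["color"],190,130,330,310,3.3)
for n,p in(("NW",(203.5,142)),("NE",(316,142.5))):
    x=plane(d,*p,.0115,s);print(n,x, RT(s).T@(x-s["position"]))
E
```

```text
NW [0.51610706 0.30017453 0.0115    ] [-0.04873952  0.04916766 -0.03411046]
NE [0.59015447 0.29118348 0.0115    ] [-0.0484318   0.04936799  0.0404799 ]
```

View pics/w5c.png

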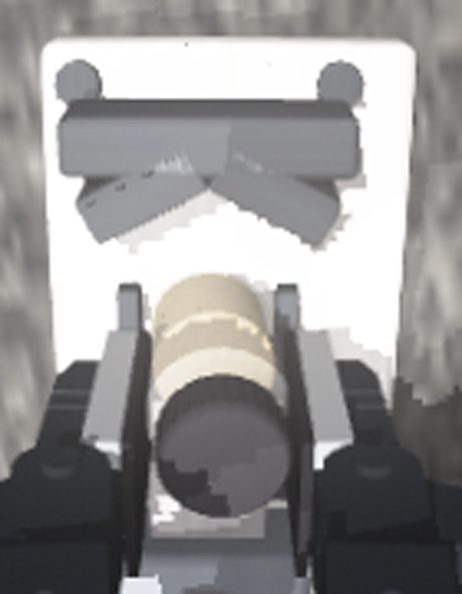

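```bash
python3 -m jog '[220,0,1,0,0,0,0, 220,0,1.8,0,0,0,0, 220,0,2.1,0,0,0,0, 220,0,2.1,0,0,0,0, 220,0,2.1,0,0,0,0, 220,0,2.1,0,0,0,0]' 30;  python3 -m jog '[220,0,0.15,0,0,0,0, 220,0,0.15,0,0,0,0, 220,0,0.15,0,0,0,0]' 30
```

```text
clock: 5.95
position: [0.5432, 0.247, 0.0384]
ee_rot: [-0.47, 0.47, -0.528, 0.529]
contact_force: [-0.3, -0.4, -0.8]
width: 0.0216
clock: 6.32
position: [0.5434, 0.2472, 0.0374]
ee_rot: [-0.47, 0.469, -0.528, 0.529]
contact_force: [0.3, 0.1, 5.4]
width: 0.0211
```

```bash
python3 -m jog '[220,-0.1,-0.1,0,0,0,0, 220,-0.2,-0.1,0,0,0,0, 220,-0.2,-0.1,0,0,0,0, 220,-0.2,-0.1,0,0,0,0]' 30; for i in 1; do python3 -m jog '[220,-0.1,0,0,0,0,0, 220,-0.1,0,0,0,0,0, 220,-0.1,0,0,0,0,0]' 30; python3 -m jog '[220,-0.1,0,0,0,0,0, 220,-0.1,0,0,0,0,0, 220,-0.1,0,0,0,0,0]' 30; done
```

```text
clock: 6.82
position: [0.5431, 0.2489, 0.0376]
ee_rot: [0.47, -0.47, 0.528, -0.528]
contact_force: [1.1, -0.6, -0.5]
width: 0.0213
clock: 7.2
position: [0.5434, 0.25, 0.0377]
ee_rot: [0.47, -0.47, 0.528, -0.528]
contact_force: [-0.9, 0.7, -0.0]
width: 0.0213
clock: 7.58
position: [0.5435, 0.251, 0.0378]
ee_rot: [-0.47, 0.47, -0.528, 0.528]
contact_force: [-1.2, 0.3, -0.1]
width: 0.0212
```

```bash
python3 -m jog '[220,-0.1,0,0,0,0,0, 220,-0.1,0,0,0,0,0, 220,-0.1,0,0,0,0,0]' 30; python3 -m jog '[220,-0.1,0,0,0,0,0, 220,-0.1,0,0,0,0,0, 220,-0.1,0,0,0,0,0]' 30
```

```text
clock: 7.95
position: [0.5436, 0.252, 0.0378]
ee_rot: [-0.47, 0.47, -0.528, 0.528]
contact_force: [0.4, -0.2, -0.2]
width: 0.0214
clock: 8.32
position: [0.5437, 0.253, 0.0378]
ee_rot: [-0.47, 0.47, -0.528, 0.528]
contact_force: [0.8, -0.9, -0.6]
width: 0.0215
```

```bash
python3 -m jog '[220,-0.1,0,0,0,0,0, 220,-0.1,0,0,0,0,0, 220,-0.1,0,0,0,0,0]' 30; python3 - <<'E'
from h import *
for i in range(3):
    s=get_state();d=get_image("wrist");print(s["contact_force"].round(2),s["moment"].round(3))
crop("w6c",d["color"],190,130,330,310,3.3)
E
```

```text
clock: 8.7
position: [0.5439, 0.254, 0.0378]
ee_rot: [-0.47, 0.47, -0.528, 0.528]
contact_force: [-0.1, -0.2, -0.0]
width: 0.0215
[-0.09 -0.22 -0.01] [-0.011 -0.048  0.026]
[ 0.42  0.59 -1.4 ] [-0.035 -0.05   0.003]
[ 0.01 -0.64 -1.03] [ 0.053  0.01  -0.007]
```

View pics/w6c.png

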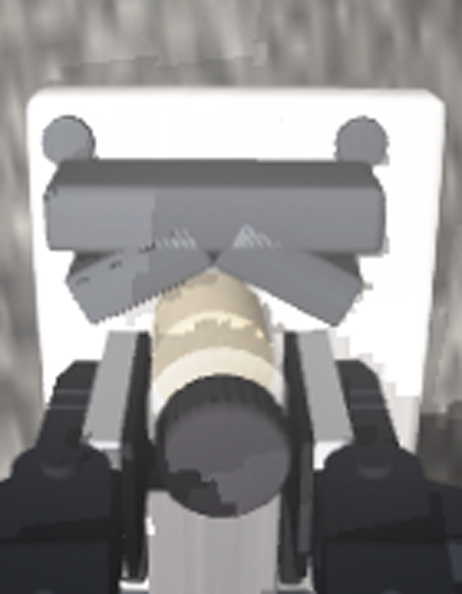

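```bash
python3 -m jog '[220,-0.1,0,0,0,0,0, 220,-0.1,0,0,0,0,0, 220,-0.1,0,0,0,0,0]' 30; python3 - <<'E'
from h import *
F=[];E=[]
for i in range(6):
    s=get_state();get_image("wrist");F.append(s["contact_force"]);E.append(s["effort"])
print(np.mean(F,0).round(2),np.mean(E,0).round(3),np.std(E,0).round(3))
E
python3 -m jog '[220,-0.1,0,0,0,0,0, 220,-0.1,0,0,0,0,0, 220,-0.1,0,0,0,0,0]' 30; python3 - <<'E'
from h import *
F=[];E=[]
for i in range(6):
    s=get_state();get_image("wrist");F.append(s["contact_force"]);E.append(s["effort"])
print(np.mean(F,0).round(2),np.mean(E,0).round(3),np.std(E,0).round(3))
E
```

```text
clock: 9.22
position: [0.544, 0.2549, 0.0378]
ee_rot: [-0.47, 0.47, -0.528, 0.528]
contact_force: [0.3, -0.2, 0.1]
width: 0.0214
[0.05 0.15 0.02] [ 6.0000e-03 -4.7824e+01 -1.9025e+01  0.0000e+00  0.0000e+00  0.0000e+00] [0.002 0.001 0.003 0.    0.001 0.   ]
clock: 9.9
position: [0.5441, 0.256, 0.0378]
ee_rot: [-0.47, 0.47, -0.528, 0.528]
contact_force: [0.8, -0.9, -0.4]
width: 0.0214
[ 0.1  -0.19  0.02] [ 7.0000e-03 -4.7870e+01 -1.9036e+01  0.0000e+00 -0.0000e+00  0.0000e+00] [0.002 0.001 0.004 0.    0.001 0.   ]
```

```bash
cat > f.py <<'E'
from h import *
s=get_state();print("F",s["contact_force"].round(1),"M",s["moment"].round(3),"eff",s["effort"].round(3),"q6",s["qpos"][5].round(4),s["clock"])
E
for i in 1; do python3 -m jog '[220,-0.1,0,0,0,0,0, 220,-0.1,0,0,0,0,0, 220,-0.1,0,0,0,0,0]' 30;python3 f.py;  done; python3 -m jog '[220,-0.1,0,0,0,0,0, 220,-0.1,0,0,0,0,0, 220,-0.1,0,0,0,0,0]' 30;python3 f.py
```

```text
clock: 10.58
position: [0.5442, 0.2569, 0.0378]
ee_rot: [-0.47, 0.47, -0.528, 0.528]
contact_force: [-0.4, -0.2, -1.0]
width: 0.0213
F [-0.4 -0.2 -1. ] M [-0.065 -0.045 -0.055] eff [ 1.1000e-02 -4.7919e+01 -1.9054e+01  1.0000e-03 -1.0000e-03  0.0000e+00] q6 0.4428 10.575
clock: 10.95
position: [0.5443, 0.2579, 0.0378]
ee_rot: [-0.47, 0.47, -0.528, 0.528]
contact_force: [-0.0, -0.7, -0.9]
width: 0.0214
F [-0.  -0.7 -0.9] M [-0.04   0.     0.012] eff [ 1.2000e-02 -4.7965e+01 -1.9064e+01  1.0000e-03 -1.0000e-03  0.0000e+00] q6 0.4443 10.95
```

```bash
python3 -m jog '[220,-0.1,0,0,0,0,0, 220,-0.1,0,0,0,0,0, 220,-0.1,0,0,0,0,0]' 30;python3 f.py; python3 - <<'E'
from h import *
d=get_image("wrist");b=get_image("side");a=get_image("scene")
crop("w7c",d["color"],190,130,330,310,3.3);crop("s7",b["color"],240,160,330,260,6);crop("a7",a["color"],220,135,330,225,6)
E
```

```text
clock: 11.32
position: [0.5444, 0.2587, 0.0378]
ee_rot: [-0.47, 0.47, -0.528, 0.529]
contact_force: [-0.4, -1.8, -0.5]
width: 0.0214
F [-0.4 -1.8 -0.5] M [-0.234  0.022  0.044] eff [ 5.9800e-01 -4.7893e+01 -1.9213e+01  3.1800e-01 -1.2500e-01  5.0000e-03] q6 0.4458 11.325
```

View pics/w7c.png

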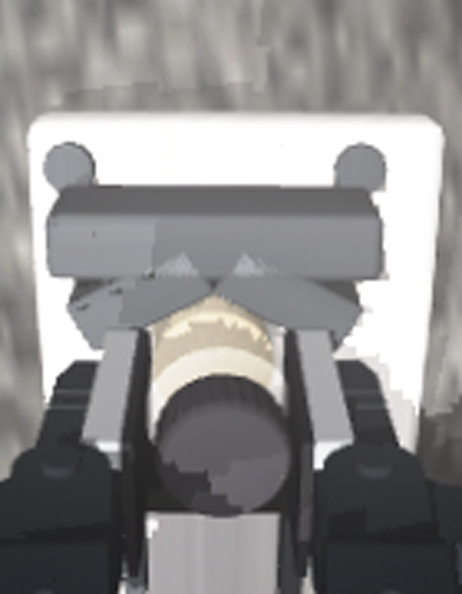

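View pics/s7.png

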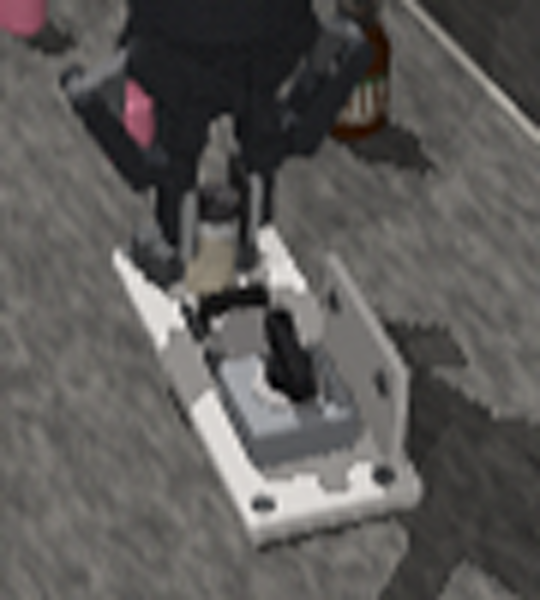

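View pics/a7.png

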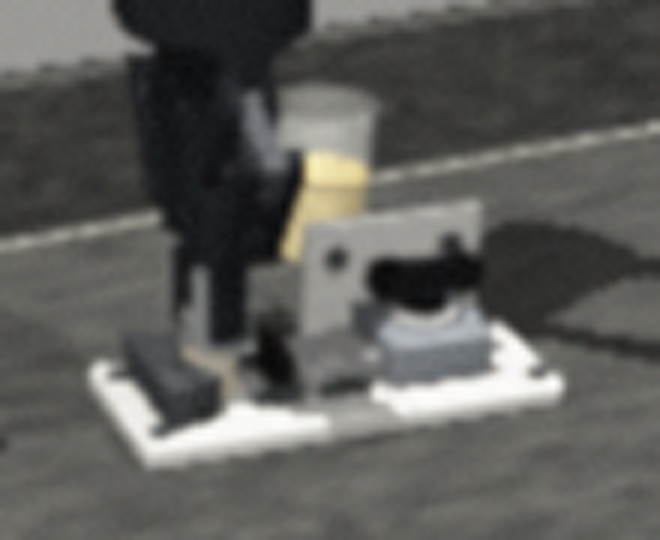

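```bash
python3 -m jog '[220,0.1,0,0,0,0,0, 220,0.1,0.05,0,0,0,0, 220,0.1,0.05,0,0,0,0, 150,0.1,0.05,0,0,0,0, 110,0.1,0.05,0,0,0,0, 110,0.1,0.05,0,0,0,0, 110,0.1,0.05,0,0,0,0]' 20;python3 f.py
python3 -m jog '[110,0,0,0,0,0,0, 110,0,-1,0,0,0,0, 110,0,-4,0,0,0,0, 110,0,-9,0,0,0,0, 110,0,-13,0,0,0,0, 110,0,-13,0,0,0,0, 110,0,-13,0,0,0,0]'; python3 - <<'E'
from h import *
s=get_state();d=get_image("wrist");b=get_image("side");a=get_image("scene")
np.save("w8.npy",dict(d=d,s=s,a=a,b=b),allow_pickle=True)
cv2.imwrite("pics/w8.png",d["color"]);crop("s8",b["color"],240,160,330,260,6);crop("a8",a["color"],220,135,330,225,6)
E
```

```text
clock: 12.35
position: [0.5443, 0.2579, 0.0373]
ee_rot: [-0.47, 0.47, -0.528, 0.528]
contact_force: [0.2, 0.6, -0.1]
width: 0.049
F [ 0.2  0.6 -0.1] M [ 0.017  0.006 -0.01 ] eff [ 3.0000e-03 -4.7851e+01 -1.8967e+01  0.0000e+00  1.0000e-03  0.0000e+00] q6 0.4443 12.35
clock: 13.22
position: [0.5438, 0.2578, 0.1673]
ee_rot: [0.47, -0.47, 0.528, -0.528]
contact_force: [0.7, 0.7, 0.1]
width: 0.0489
```

View pics/w8.png

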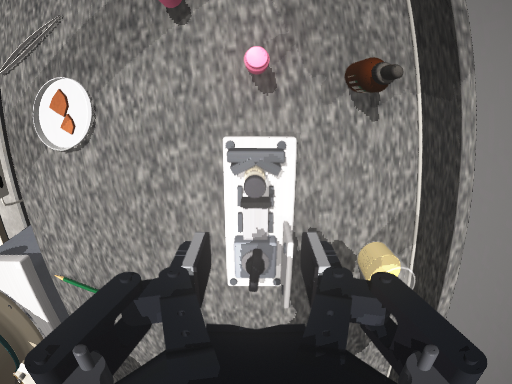

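View pics/s8.png

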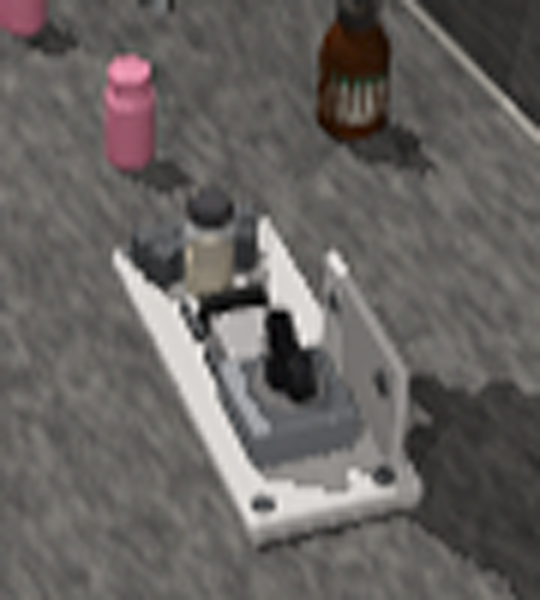

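View pics/a8.png

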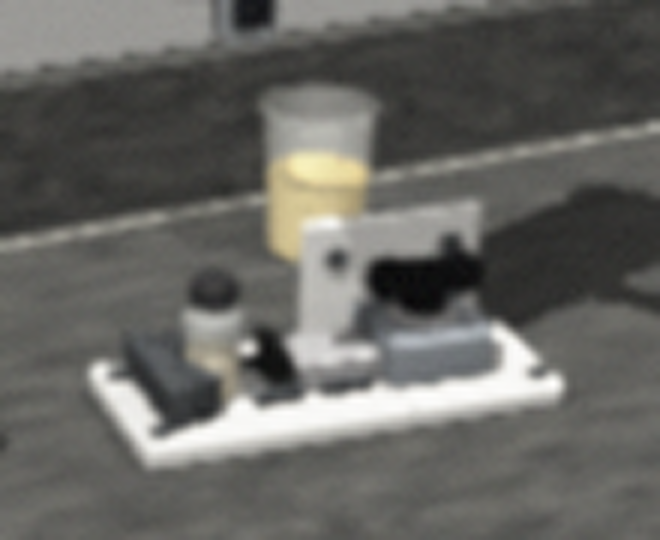

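```bash
python3 - <<'E'
from h import *
q=np.load("w8.npy",allow_pickle=True).item();d=q["d"]
crop("w8c",d["color"],215,130,305,315,3.2)
E
```

```text
(no output)
```

View pics/w8c.png

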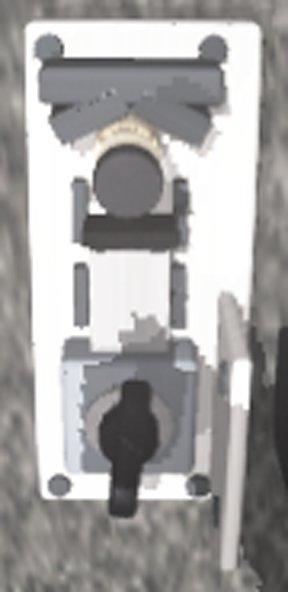

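```bash
python3 - <<'E'
from h import *
q=np.load("w8.npy",allow_pickle=True).item();d,s=q["d"],q["s"]
g=lambda p:(215+(p[0]+.5)/3.2-.5,130+(p[1]+.5)/3.2-.5)
W=np.array([plane(d,*g(p),0.012,s)[:2] for p in((25,22),(263,25),(43,498))])
M=np.array([[-.034,.045],[.042,.045],[-.034,-.135]])
c=W.mean(0);m=M.mean(0);H=(M-m).T@(W-c);U,S,V=np.linalg.svd(H);R=(U@V).T
t=c-R@m;print("clamp",t,np.degrees(np.arctan2(R[1,0],R[0,0])),((W-(M@R.T+t))*1e3).round(1))
C=lambda p:(R.T@(p[:2]-t)*1e3).round(1)
for n,p,z in(("tipN",(136,382),.043),("tipN",(136,382),.059),("tipS",(122,517),.059),("tipS",(122,517),.043),("cap",(128,182),.063),("plateTop",(231,565),.066),("plateTopN",(240,362),.066)):
    x=plane(d,*g(p),z,s);print(n,z,x.round(4),C(x))
print("knob pred",R@[0,-.085]+t)
E
```

```text
clamp [0.5436387  0.25122149] -6.848382426967059 [[ 0.1  0.1]
 [-0.4 -0.6]
 [ 0.3  0.5]]
tipN 0.043 [0.5373 0.1861 0.043 ] [  1.5 -65.4]
tipN 0.059 [0.5382 0.1949 0.059 ] [  1.3 -56.5]
tipS 0.059 [0.5278 0.1446 0.059 ] [  -3.  -107.7]
tipS 0.043 [0.5262 0.1326 0.043 ] [  -3.2 -119.8]
cap 0.063 [0.5434 0.2589 0.063 ] [-1.1  7.6]
plateTop 0.066 [0.5616 0.1249 0.066 ] [  32.9 -123.2]
plateTopN 0.066 [0.5695 0.2016 0.066 ] [ 31.6 -46.2]
knob pred [0.5335031  0.16682795]
```

```bash
python3 -m jog '[190,5,1,0,0,0.2,0, 190,9.1,3,0,0,0.3,0, 190,9.1,6,0,0,0.3,0, 190,9.1,7.2,0,0,0.3,0, 190,9.1,7.2,0,0,0.3,0, 190,9.1,7.2,0,0,0.3,0]'; python3 - <<'E'
from h import *
s=get_state();d=get_image("wrist");b=get_image("side");a=get_image("scene")
np.save("w9.npy",dict(d=d,s=s,a=a,b=b),allow_pickle=True)
crop("w9",d["color"],180,170,330,384,3.5);crop("s9",b["color"],240,140,330,260,5);crop("a9",a["color"],220,125,340,225,6)
E
```

```text
clock: 14.12
position: [0.5345, 0.1682, 0.096]
ee_rot: [-0.459, 0.458, -0.538, 0.538]
contact_force: [-0.4, 0.3, -0.0]
width: 0.0217
```

View pics/w9.png

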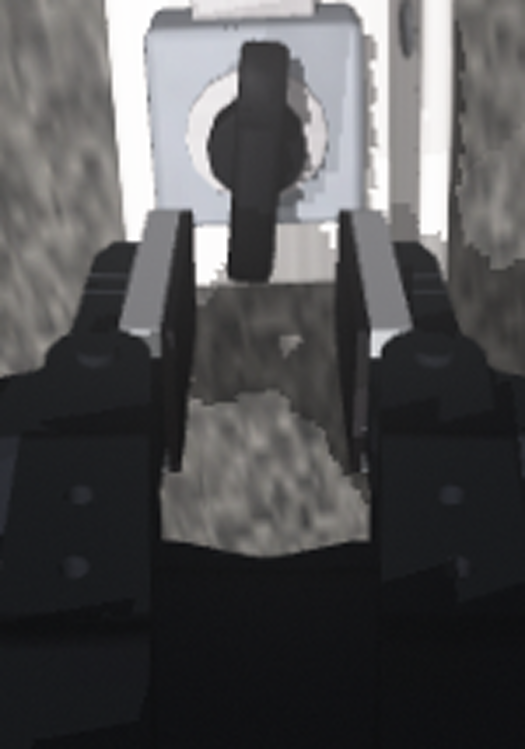

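View pics/s9.png

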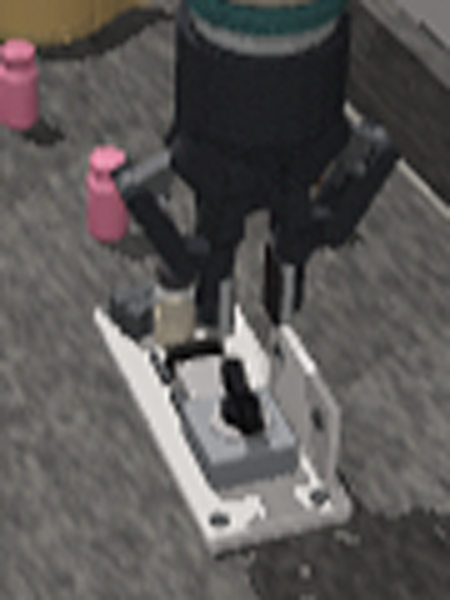

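View pics/a9.png

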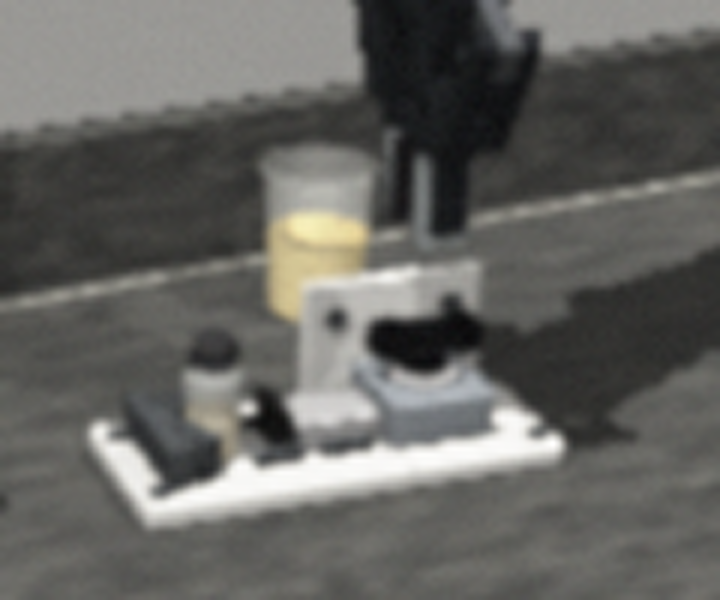

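```bash
python3 - <<'E'
from h import *
q=np.load("w9.npy",allow_pickle=True).item();d,s=q["d"],q["s"]
g=lambda p:(180+(p[0]+.5)/3.5-.5,170+(p[1]+.5)/3.5-.5)
P=[]
for n,p,z in(("tipN",(266,43),.043),("tipN",(266,43),.059),("tipS",(250,280),.059),("hub",(257,140),.043),("edgeL",(231,280),.059),("edgeR",(270,280),.059)):
    x=plane(d,*g(p),z,s);print(n,z,x.round(4),((RT(s).T@(x-s["position"]))*1e3).round(1))
E
```

```text
tipN 0.043 [0.538 0.188 0.043] [-20.1  53.    0.3]
tipN 0.059 [0.5387 0.1925 0.059 ] [-24.7  37.    0.3]
tipS 0.059 [0.5279 0.1449 0.059 ] [24.  36.9 -2.9]
hub 0.043 [0.533 0.168 0.043] [ 0.4 53.  -1.5]
edgeL 0.059 [0.5242 0.1455 0.059 ] [24.  36.9 -6.6]
edgeR 0.059 [0.5318 0.1443 0.059 ] [24.  36.9  1.1]
```

```bash
python3 -m jog '[190,0,2,-0.1,0,0.45,0, 190,0,4,-0.1,0,0.45,0, 190,0,4.8,-0.1,0,0.45,0, 190,0,4.8,-0.1,0,0.45,0, 190,0,4.8,-0.1,0,0.45,0]';python3 f.py;python3 - <<'E'
from h import *
d=get_image("wrist");crop("w10",d["color"],180,170,330,384,3.5)
E
```

```text
clock: 14.9
position: [0.5334, 0.1679, 0.0481]
ee_rot: [-0.442, 0.441, -0.552, 0.553]
contact_force: [0.5, 1.1, -0.0]
width: 0.0217
F [ 0.5  1.1 -0. ] M [ 0.01  -0.01  -0.051] eff [ 1.3000e-02 -4.3376e+01 -1.8342e+01  0.0000e+00  1.5000e-02 -0.0000e+00] q6 0.4024 14.9
```

View pics/w10.png

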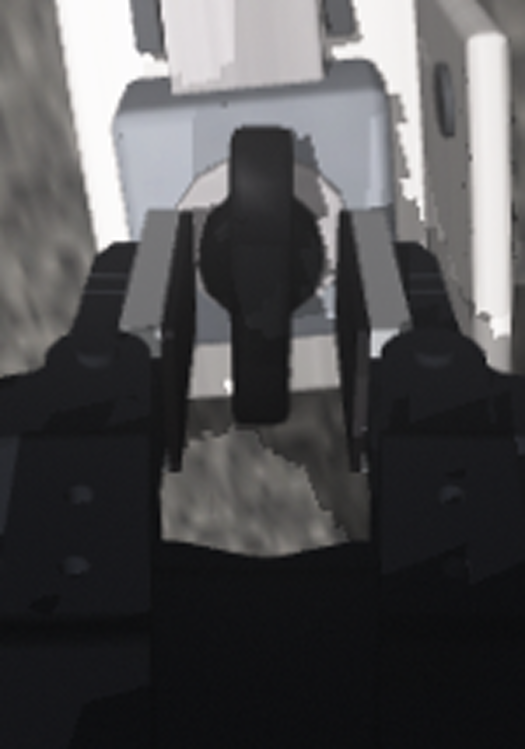

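The wing is centred and parallel between the pads. Next I'll close on it.

```bash
python3 -m jog '[230,0,0,0,0,0,0, 255,0,0,0,0,0,0, 255,0,0,0,0,0,0, 255,0,0,0,0,0,0]' 60;python3 f.py; python3 -m jog '[255,0,0,0,0,0.5,0, 255,0,0,0,0,1,0, 255,0,0,0,0,1.5,0, 255,0,0,0,0,2,0]';python3 f.py
```

```text
clock: 15.45
position: [0.5328, 0.1679, 0.0482]
ee_rot: [-0.442, 0.441, -0.552, 0.552]
contact_force: [-1.5, 1.5, 5.8]
width: 0.0071
F [-1.5  1.5  5.8] M [ 0.024  0.315 -0.145] eff [ -0.477 -40.66  -17.946  -0.248  -0.624  -0.058] q6 0.4026 15.45
clock: 15.95
position: [0.5331, 0.1678, 0.0482]
ee_rot: [-0.36, 0.359, -0.608, 0.609]
contact_force: [-1.6, 0.5, 5.9]
width: 0.0068
F [-1.6  0.5  5.9] M [0.024 0.247 0.16 ] eff [-4.0900e-01 -4.0935e+01 -1.7754e+01 -1.1000e-02 -4.3400e-01 -3.1400e-01] q6 0.6836 15.95
```

```bash
python3 -m jog '[255,0,0,0,0,0.5,0, 255,0,0,0,0,1,0, 255,0,0,0,0,1.5,0, 255,0,0,0,0,2,0, 255,0,0,0,0,2.5,0, 255,0,0,0,0,3,0, 255,0,0,0,0,3.5,0, 255,0,0,0,0,4,0]';python3 f.py; python3 - <<'E'
from h import *
d=get_image("wrist");crop("w11",d["color"],180,170,330,384,3.5)
b=get_image("side");a=get_image("scene")
crop("s11",b["color"],240,140,330,260,5);crop("a11",a["color"],220,125,340,225,6)
E
```

```text
clock: 16.95
position: [0.5336, 0.1673, 0.0482]
ee_rot: [-0.179, 0.178, -0.684, 0.685]
contact_force: [-0.7, -1.4, 4.0]
width: 0.0072
F [-0.7 -1.4  4. ] M [-0.224  0.063  0.158] eff [  0.483 -41.216 -17.548   0.434  -0.231  -0.312] q6 1.2421 16.95
```

View pics/w11.png

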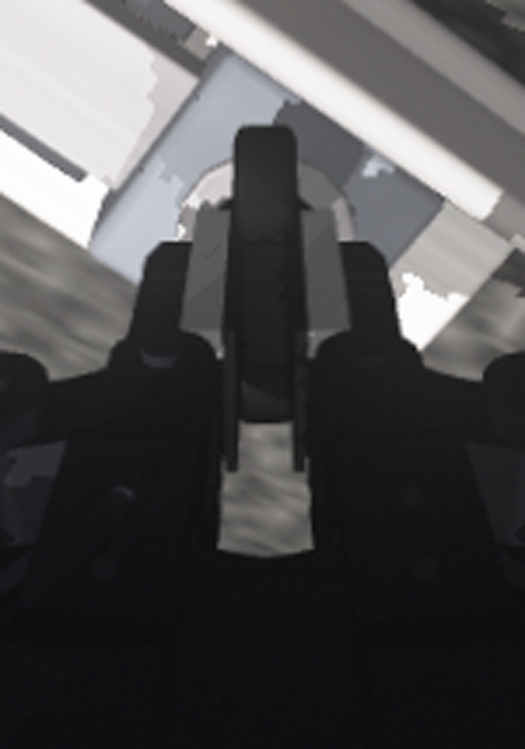

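View pics/s11.png

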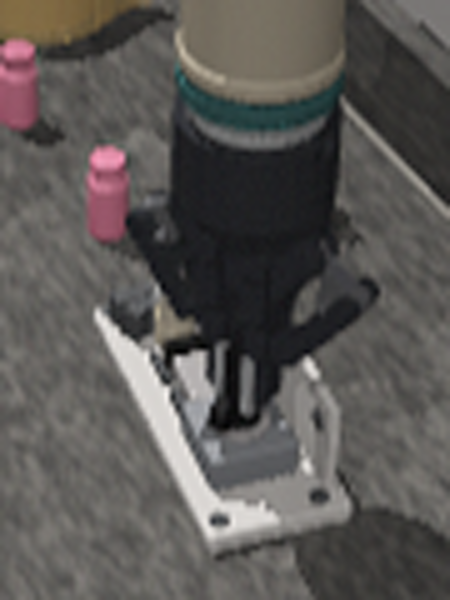

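```bash
for i in 1; do python3 -m jog '[255,0,0,0,0,0.5,0, 255,0,0,0,0,1,0, 255,0,0,0,0,1.5,0, 255,0,0,0,0,2,0, 255,0,0,0,0,2.5,0, 255,0,0,0,0,3,0]'|tail -2;python3 f.py; python3 -m jog '[255,0,0,0,0,0.5,0, 255,0,0,0,0,1,0, 255,0,0,0,0,1.5,0, 255,0,0,0,0,2,0]'|tail -2;python3 f.py; done; python3 - <<'E'
from h import *
get_image("wrist");get_image("wrist")
E
python3 f.py
```

```text
contact_force: [0.5, -3.3, 5.8]
width: 0.0069
F [ 0.5 -3.3  5.8] M [-0.489 -0.044  0.148] eff [  1.433 -40.707 -17.273   0.928  -0.238  -0.309] q6 1.6599 17.85
contact_force: [-0.6, -4.0, 5.1]
width: 0.0074
F [-0.6 -4.   5.1] M [-0.654  0.04   0.129] eff [  1.929 -40.626 -17.33    1.19   -0.301  -0.308] q6 1.9391 18.35
F [-0.6 -3.6  5.8] M [-0.655 -0.009 -0.045] eff [  2.213 -40.631 -17.327   1.09   -0.296   0.134] q6 1.9381 18.45
```

```bash
python3 -m jog '[190,0,0,0,0,0,0, 190,0,0,0,0,0,0, 190,0,-2,0,0,0,0, 190,0,-4,0,0,-1.3,0, 190,0,-4,0,0,-2.6,0, 190,0,-4,0,0,-3.9,0, 190,0,-4,0,0,-5.2,0, 190,0,-4,0,0,-6.5,0, 190,0,-4,0,0,-7.8,0, 190,0,-4,0,0,-9.1,0, 190,0,-4,0,0,-10.4,0, 190,0,-4,0,0,-11.5,0]'; python3 -m jog '[190,0,0,0,0,-1.3,0, 190,0,0,0,0,-2.6,0, 190,0,0,0,0,-3.9,0, 190,0,0,0,0,-5.2,0, 190,0,0,0,0,-6.5,0, 190,0,0,0,0,-7.8,0, 190,0,0,0,0,-9.1,0, 190,0,0,0,0,-10.4,0, 190,0,0,0,0,-11,0, 190,0,0,0,0,-11,0, 190,0,0,0,0,-11,0]'; python3 f.py; python3 - <<'E'
from h import *
s=get_state();print(RT(s).round(3))
d=get_image("wrist");b=get_image("side");a=get_image("scene")
np.save("w12.npy",dict(d=d,s=s,a=a,b=b),allow_pickle=True)
crop("w12",d["color"],180,170,330,384,3.5);cv2.imwrite("pics/w12f.png",d["color"])
crop("s12",b["color"],240,140,330,260,5);crop("a12",a["color"],220,125,340,225,6)
E
```

```text
clock: 19.95
position: [0.5324, 0.168, 0.087]
ee_rot: [0.462, -0.462, 0.535, -0.535]
contact_force: [0.6, -0.8, 0.6]
width: 0.0217
clock: 21.32
position: [0.5326, 0.1678, 0.0871]
ee_rot: [0.704, -0.704, 0.067, -0.066]
contact_force: [0.3, 0.7, -0.4]
width: 0.0219
F [ 0.3  0.7 -0.4] M [0.022 0.016 0.032] eff [ 9.0000e-03 -4.2728e+01 -2.0130e+01  3.0000e-03  2.0000e-03  2.0000e-03] q6 -1.2022 21.325
[[ 0.982 -0.     0.187]
 [-0.187  0.     0.982]
 [-0.    -1.     0.   ]]
```

View pics/w12.png

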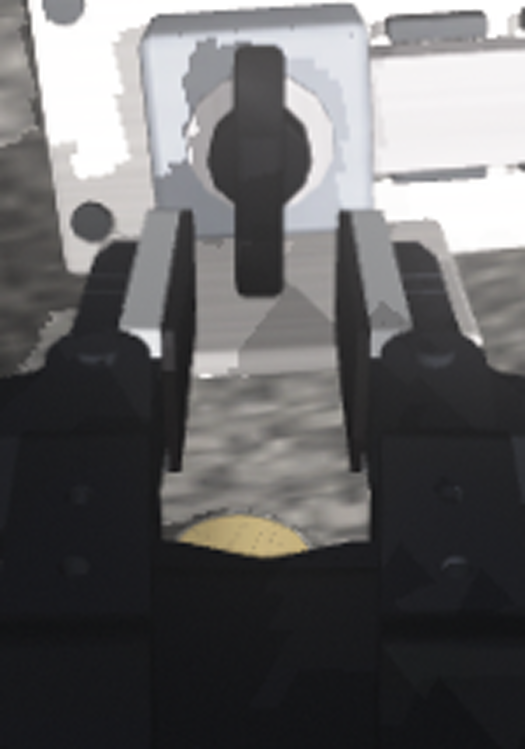

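View pics/s12.png

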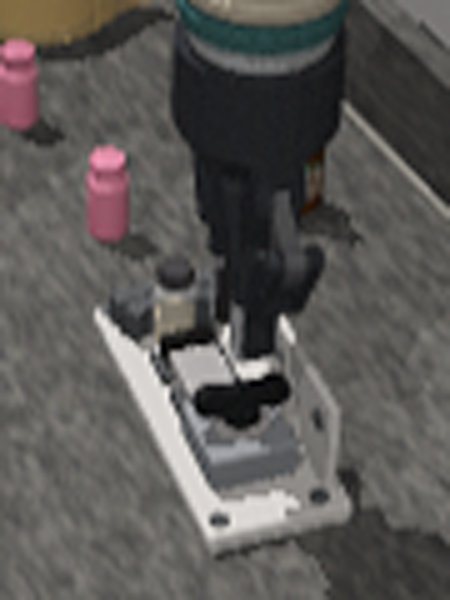

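View pics/a12.png

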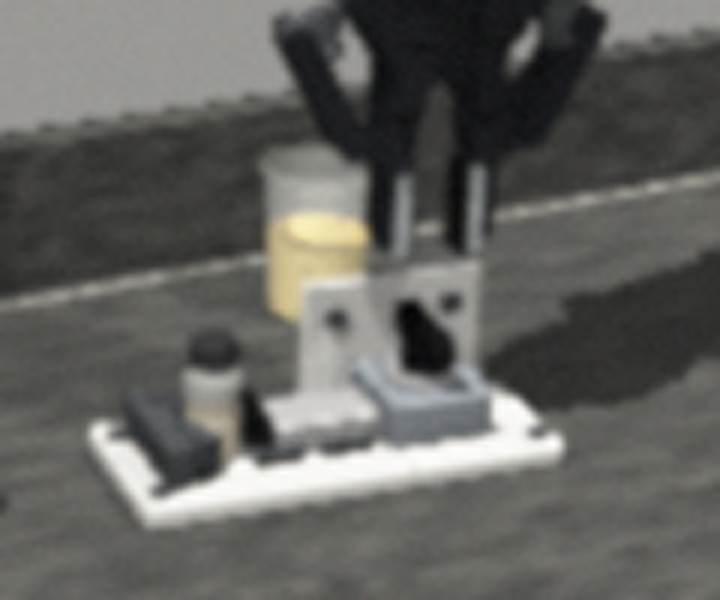

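```bash
python3 - <<'E'
from h import *
q=np.load("w12.npy",allow_pickle=True).item();d,s=q["d"],q["s"]
g=lambda p:(180+(p[0]+.5)/3.5-.5,170+(p[1]+.5)/3.5-.5)
for n,p,z in(("far",(260,46),.043),("far",(260,46),.059),("near",(259,296),.059),("hub",(259,150),.043)):
    x=plane(d,*g(p),z,s);print(n,z,x.round(4),((RT(s).T@(x-s["position"]))*1e3).round(1))
E
```

```text
far 0.043 [0.5113 0.1712 0.043 ] [-21.5  44.2  -0.6]
far 0.059 [0.5068 0.1722 0.059 ] [-26.2  28.2  -0.5]
near 0.059 [0.5551 0.1626 0.059 ] [23.1 28.1 -0.9]
hub 0.043 [0.532 0.167 0.043] [-0.4 44.1 -0.9]
```

```bash
python3 -m jog '[190,0,2,-0.1,0,0,0, 190,0,4,-0.1,0,0,0, 190,0,4,-0.1,0,0,0, 190,0,4,-0.1,0,0,0, 255,0,4,-0.1,0,0,0, 255,0,4,-0.1,0,0,0, 255,0,4,-0.1,0,0,0, 255,0,4,-0.1,0,0,0]' 60;python3 f.py; python3 -m jog '[255,0,0,0,0,0.3,0, 255,0,0,0,0,0.6,0, 255,0,0,0,0,0.9,0]';python3 f.py
```

```text
clock: 22.48
position: [0.5332, 0.1666, 0.0484]
ee_rot: [0.704, -0.704, 0.065, -0.067]
contact_force: [-0.0, -0.8, 5.4]
width: 0.007
F [-0.  -0.8  5.4] M [-0.246  0.131 -0.013] eff [ 6.8500e-01 -4.0491e+01 -1.7351e+01  3.7400e-01 -3.1500e-01  1.0000e-03] q6 -1.2049 22.475
clock: 22.85
position: [0.5332, 0.1665, 0.0484]
ee_rot: [-0.698, 0.698, -0.11, 0.111]
contact_force: [-0.9, -1.4, 6.5]
width: 0.007
F [-0.9 -1.4  6.5] M [-0.28   0.101  0.093] eff [  0.644 -40.454 -17.376   0.509  -0.338  -0.134] q6 -1.0783 22.85
```

```bash
for i in 1; do python3 -m jog '[255,0,0,0,0,0.3,0, 255,0,0,0,0,0.6,0, 255,0,0,0,0,0.9,0]' >/dev/null;python3 f.py; python3 -m jog '[255,0,0,0,0,0.3,0, 255,0,0,0,0,0.6,0]'>/dev/null;python3 f.py;python3 -m jog '[255,0,0,0,0,0.3,0, 255,0,0,0,0,0.6,0]'>/dev/null;python3 f.py; done
```

```text
F [-0.4 -1.9  6. ] M [-0.272  0.068  0.124] eff [  0.763 -40.409 -17.408   0.577  -0.369  -0.134] q6 -0.9526 23.225
F [-1.5 -2.7  6.7] M [-0.318  0.102  0.145] eff [  0.835 -40.376 -17.432   0.619  -0.393  -0.134] q6 -0.8688 23.475
F [-1.  -2.2  5.7] M [-0.402  0.121  0.111] eff [  0.902 -40.339 -17.458   0.658  -0.419  -0.134] q6 -0.785 23.725
```

```bash
for i in 1; do python3 -m jog '[255,0,0,0,0,0.3,0, 255,0,0,0,0,0.6,0]' >/dev/null;python3 f.py; python3 -m jog '[255,0,0,0,0,0.3,0]'>/dev/null;python3 f.py;python3 -m jog '[255,0,0,0,0,0.3,0]'>/dev/null;python3 f.py; done
```

```text
F [-1.2 -2.1  6.9] M [-0.354  0.143  0.172] eff [  0.963 -40.298 -17.487   0.695  -0.447  -0.134] q6 -0.7012 23.975
F [-0.7 -2.6  7.3] M [-0.392  0.159  0.059] eff [  0.992 -40.278 -17.502   0.711  -0.462  -0.134] q6 -0.6594 24.1
F [-0.3 -2.6  7.2] M [-0.407  0.176  0.17 ] eff [  1.018 -40.256 -17.518   0.728  -0.477  -0.133] q6 -0.6175 24.225
```

Knob is at about 2.23 rad with a flat torque baseline of -0.134. I'll go on one row at a time.

```bash
python3 -m jog '[255,0,0,0,0,0.3,0]'>/dev/null;python3 f.py;python3 -m jog '[255,0,0,0,0,0.3,0]'>/dev/null;python3 f.py;  python3 -m jog '[255,0,0,0,0,0.3,0]'>/dev/null;python3 f.py
```

```text
F [-0.4 -2.3  6.1] M [-0.402  0.069  0.17 ] eff [  1.036 -40.234 -17.534   0.745  -0.493  -0.129] q6 -0.5757 24.35
F [-0.6 -3.   6.7] M [-0.481  0.172  0.139] eff [  1.049 -40.212 -17.55    0.761  -0.508  -0.123] q6 -0.5338 24.475
F [-0.6 -2.3  7.1] M [-0.449  0.143  0.213] eff [  1.063 -40.188 -17.567   0.777  -0.525  -0.117] q6 -0.4919 24.6
```

The torque has started to rise: the effort's speed-damping term has the opposite sign, so -0.134 is 0.13 of knob friction minus the damping. Contact came at q6≈-0.605. The target is about 10 N, which is effort≈-0.074 and q6≈-0.24.

```bash
python3 -m jog '[255,0,0,0,0,0.3,0, 255,0,0,0,0,0.6,0]'>/dev/null;python3 f.py;python3 -m jog '[255,0,0,0,0,0.3,0]'>/dev/null;python3 f.py;  python3 -m jog '[255,0,0,0,0,0.3,0]'>/dev/null;python3 f.py
```

```text
F [-1.1 -2.8  5.9] M [-0.44   0.19   0.145] eff [  1.085 -40.141 -17.601   0.806  -0.559  -0.105] q6 -0.4081 24.85
F [-1.6 -2.2  6.9] M [-0.486  0.219  0.143] eff [  1.092 -40.116 -17.619   0.82   -0.576  -0.098] q6 -0.3663 24.975
F [-0.9 -2.3  6.9] M [-0.482  0.214  0.106] eff [  1.096 -40.091 -17.637   0.832  -0.594  -0.092] q6 -0.3244 25.1
```

```bash
python3 -m jog '[255,0,0,0,0,0.3,0, 255,0,0,0,0,0.6,0]'>/dev/null;python3 f.py; python3 -m jog '[255,0,0,0,0,0,0, 255,0,0,0,0,0,0, 255,0,0,0,0,0,0]';python3 f.py
```

```text
F [-2.1 -3.   6.5] M [-0.439  0.201  0.16 ] eff [  1.103 -40.042 -17.673   0.855  -0.63   -0.079] q6 -0.2407 25.35
clock: 25.72
position: [0.5328, 0.1661, 0.0484]
ee_rot: [-0.593, 0.594, -0.384, 0.385]
contact_force: [-1.1, -2.9, 5.9]
width: 0.0072
F [-1.1 -2.9  5.9] M [-0.503  0.212  0.066] eff [  1.29  -40.051 -17.669   0.795  -0.624   0.056] q6 -0.2417 25.725
```

```bash
python3 -m jog '[205,0,0,0,0,0,0, 205,0,0,0,0,0,0, 205,0,0,0,0,0,0]';python3 f.py; python3 -m jog '[205,0,-1,0,0,0,0, 205,0,-3,0,0,0,0, 205,0,-7,0,0,0,0, 205,0,-12,0,0,0,0, 205,0,-16,0,0,0,0, 205,0,-16,0,0,0,0, 205,0,-16,0,0,0,0]'; python3 f.py; python3 - <<'E'
from h import *
s=get_state()
d=get_image("wrist");b=get_image("side");a=get_image("scene")
np.save("w13.npy",dict(d=d,s=s,a=a,b=b),allow_pickle=True)
cv2.imwrite("pics/w13.png",d["color"]);print(RT(s).round(3))
crop("s13",b["color"],240,140,330,260,5);crop("a13",a["color"],220,125,340,225,6)
E
```

```text
clock: 26.1
position: [0.5325, 0.1669, 0.0473]
ee_rot: [0.593, -0.593, 0.385, -0.385]
contact_force: [0.7, 0.2, 1.5]
width: 0.0167
F [0.7 0.2 1.5] M [0.028 0.042 0.022] eff [ -0.131 -43.099 -18.236  -0.057  -0.051  -0.   ] q6 -0.2415 26.1
clock: 26.98
position: [0.5319, 0.1666, 0.2071]
ee_rot: [-0.593, 0.593, -0.385, 0.385]
contact_force: [0.2, -0.6, -0.2]
width: 0.0166
F [ 0.2 -0.6 -0.2] M [ 0.045 -0.005  0.021] eff [ 1.9000e-02 -4.1618e+01 -2.4876e+01  1.0000e-03 -5.1000e-02  0.0000e+00] q6 -0.2415 26.975
[[ 0.408 -0.001  0.913]
 [-0.913 -0.     0.408]
 [-0.    -1.    -0.001]]
```

View pics/w13.png

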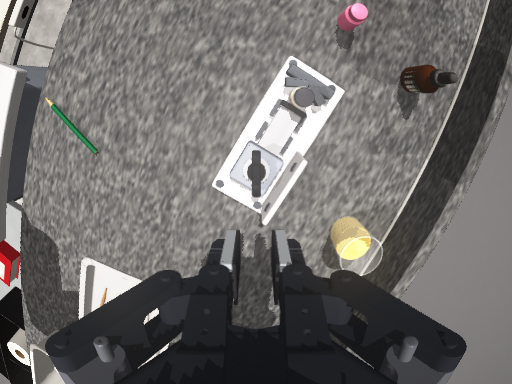

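View pics/s13.png

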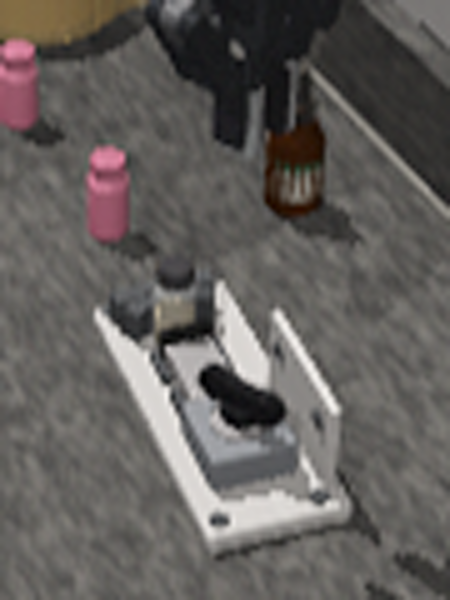

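View pics/a13.png

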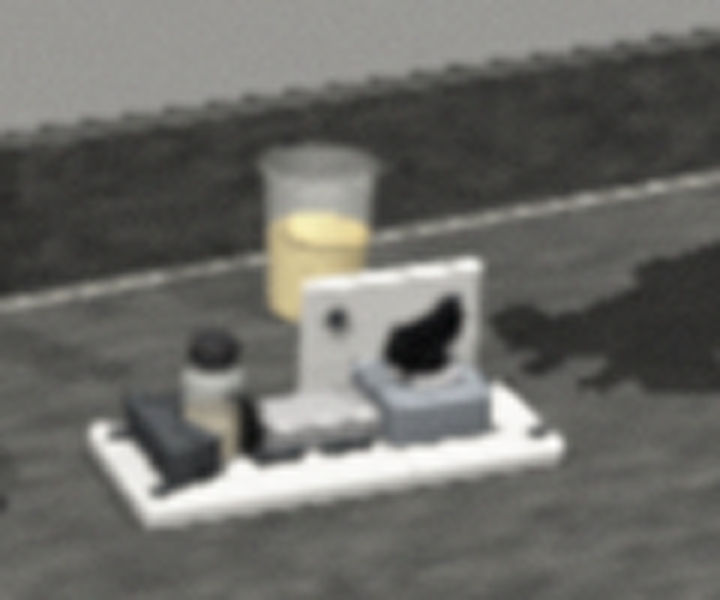

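The pad is up against the upright vial. The wing is still vertical in the wrist picture, at (256,152)–(257,193), so the knob stayed where I left it. The arm is clear of everything.

```bash
python3 -c "
from rig import *
print(sign_off())"
```

```text
the job is handed in; nothing more can be done
None
```

I handed the job in at about 27 s of the 72 s allowed. The vial stands upright in the slot, and the jaw holds it with an estimated 9–10 N (allowed: over 5 N, at most 18 N). No verdict came back.

- **Placing:** I gripped the vial with 30 N and lowered it until it touched the slot's floor. I slid it along the clamp's +y until it met the rest, then backed off 1 mm and let go.
- **Turning:** I pinched the knob with 60 N and turned it to about 1.64 rad. I then regripped half a turn round and went on slowly. The torque began to rise at about 2.24 rad. I stopped at about 2.60 rad, after a rise of 0.055 N m, which is about 9 N. The angle past contact (0.36 rad) gives 9–11 N.
- **Last checks:** After I let go, the pictures show the vial upright with the pad against it and the knob still at the angle where I left it. The bottle, cup and dish were never touched, and nothing looked moved in the views I checked. The upright plate was not pushed as far as the wrist force shows. The arm is clear at z = 0.21 m.

**Disagreements:**
- My camera estimate put the vial at the rest at about +8 to +10 mm, against the stated maximum of +8. The knob angle at contact implies about +7 mm, so I trusted the torque.
- The wrist moment reading was too noisy to use, so the force estimate comes from the last joint's torque, corrected for its speed-dependent offset.

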